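# Switch off the can press under its clear guard

### The arm

A 7-joint arm with a two-finger parallel gripper is mounted at the origin on the work surface. World frame = base frame: x ahead of the robot, y to its left, z up, the work surface at z = 0. Lengths are in m, angles in rad, forces in N, time in s.
With the tool pointing down it reaches from about 0.425 to 0.925 m from the base axis. Payload 6.8 kg.
Tool frame: the origin (TCP) lies midway between the tips of the shut fingers; the grasp point (between the pads) lies 19 mm behind it; z points along the fingers, y is the line along which they close (so a half turn about z gives the same grasp; the last joint's range is limited). The gripper opens to 85 mm and grips with 20 to 120 N. Pads are 22 mm wide; open, the fingers measure 114 mm over their backs; the gripper's body (76 mm by 85 mm) begins 54 mm behind the grasp point. The pads swing forward as they close: fully open they stand 13 mm farther back than shut.
Start: joints at [-1.265, 0.477, 0.022, 1.555, -0.011, 1.109, -0.083], TCP at [0.271, 0.618, 0.204] pointing down, gripper open.
Joint ranges: [-2.96, 2.96], [-0.34, 2.1], [-1.41, 1.46], [0.24, 2.44], [-1.37, 4.51], [0.17, 1.92], [-2.96, 2.96]. Speed limits (rad/s): [2.39, 2.39, 3.14, 3.14, 3.14, 3.14, 3.14].

### API

Orientations are given as a unit quaternion [w, x, y, z].
In Python, from station import bot, eyes, ticket gives the robot as it stands.
- The arm moves only by the shell command python3 -m crank 'ROWS' [FORCE]. ROWS is text: rows parted by semicolons, each of 7 numbers parted by spaces: the shift along the tool's x, y, z in units of 0.5 m (1.0 is 0.5 m), then the turn, a rotation vector about the tool's x, y, z in units of 180 degrees (1.0 is 180 degrees), then the closure, from 0 (fully open) to 1 (shut). A call has 1 to 20 rows; each row is the pose to reach, as a shift and turn from the pose commanded when the call began, along the tool's axes at that moment, turning the shorter way round; what a row does not reach only later rows make up. A row lasts 1/10 s, in which the tool goes at most 50 mm and 8.59 degrees, less where a joint would pass 70% of its speed; a pose out of reach is approached as far as the arm can. A call with a number of a shift or a turn outside -1 to 1 is refused whole. A call with a gripper value outside its range is refused whole. The fingers move at their own pace and stop on an object; FORCE is the grip in N (left out, the last holds). Time passes only in rows, so rows that repeat a pose let the fingers close. It gives the time, the measured TCP pose, the force, the opening and the grip force at its end, in the units of the state.
- bot.get_obs(): the state, without advancing time (a new reading comes with each control period).
- eyes.read_camera(name): name is "scene" or "top"; returns a dict with "image" (384x512x3 uint8, red, green, blue), "K" (3x3 intrinsics, pixels), "R" (3x3) and "t" (3): a world point X has camera coordinates R X + t. Camera axes: x right, y down, z forward; pixel columns grow to the right and rows downward; lengths in m; the calibration is good to about 2 mm. A picture is of the moment at which its call begins. There is no depth.
- ticket.hand_in(): hands the job in; it is judged then, once.
The state is a dict: "t": time; "q": joint angles; "joint_vel": joint speeds; "joint_torque": joint torques, N m; "eef_pos": TCP position; "tool_rot": TCP orientation; "contact_force": force on the tool from outside, world axes, zero at the start; "torque": the same for the moment, N m; "gripper_width": opening from 0.0 (shut) to 1.0 (fully open); "grasp_force": force on a finger pad.
Only numpy, scipy, OpenCV 4.12 (cv2) and the standard library are available. Lean on these libraries where they do the work, as an engineer would, in place of code of your own. Each camera call takes 0.05 s, during which the arm holds its last target. There are 200 camera calls.

### The job

The can press has flattened its last can: switch it off. Swing the clear guard on the front of the press up until it stands open, flip the switch lever under it all the way over to its other side, then lower the guard gently, without letting it slam, until it is fully down over the lever again, and let go. Leave the jar, the funnel and the flattened cans around the press where they are.

Things in the scene. Friction and masses are not known exactly. Their poses are not given: they have to be found in the camera images.
- press: Grey can press fixed to the floor, 410 x 180 mm (its x, y). Origin on the floor under the switch lever; x points from the switch end to the press chamber, y left, z up. Switch console: block at x -55 to +75 mm, y +-85 mm, flat top 60 mm high. Base plate 20 mm high from x 75 to 175 mm; then to x 330 mm the chamber with a lying aluminium drum, 170 mm high.
- guard (a joint): Clear hood, open below, 102 x 110 x 75 mm high (press x, y, z), walls 4 mm, front face at press x = -42 mm. Swings up about a hinge along press y at its rear lower edge: 0 = fully down, 1.57 = straight up, 1.75 = stop. Starts at 0 to 0.15. Stiff hinge (0.13 N m), stays at any angle; about 0.12 kg. Open, it stands wholly behind the hinge line, clear of the lever.
- guard_bar (a point): Centre of the guard's dark round handle bar, 12 mm thick, 100 mm long along press y, 45 mm in front of the guard's front face, on two 8 mm stubs 42 mm either side. Guard down: 147 mm in front of (-x) and 60 mm above the hinge, 120 mm above the floor; swings with the guard. Can be pinched from above, one finger before and one behind it; it turns between the fingers.
- guard_hinge (a point): Middle of the guard's hinge line, on the press: 60 mm behind the lever (press x = +60 mm), 60 mm above the floor.
- lever (a joint): Black switch lever under the guard: blade 28 mm wide (press x), 12 mm thick, 60 mm long, rounded 16 mm top. Swings sideways about an axis along press x, 65 mm above the floor at press x = y = 0. 0 = ON, leaning 0.5 rad to press -y; 0.5 = upright; 1.0 = OFF, at its stop, leaning 0.5 rad to +y. Starts at 0 to 0.12. Stiff (1 to 2 N at the top), stays where left.
- lever_tip (a point): Top end of the lever on its centre line, 60 mm from its axis.
- jar: Glass jam jar with a steel lid, 76 mm diameter, 110 mm high, standing on the floor beside the press; bystander. Origin at the centre of its underside.
- can_a: Flattened aluminium can, a crumpled disc 74 mm across and 25 mm high, on the floor on the press's +y side; bystander. Origin at the centre of its underside.
- can_b: Another such flattened can, on the press's -y side; bystander.
- funnel: Black plastic funnel standing mouth down on the floor on the press's -y side, 120 mm wide, 115 mm high; bystander. Origin at the centre of its underside. Well beyond it on the right of the floor stands a fixed grey crate, 200 mm high, with a 240 mm bottle in it; far to the left a fixed chrome pedal bin, 280 mm high.

How it is judged:
On the way, in this order (a step that is already met when the one before it is completed fails the run):
1. the guard stands open (raised by at least 1.2 rad) with the lever still on (value of joint guard above 1.2 rad and value of joint lever below 0.4 rad), for 0.2 s.
2. the lever is flipped over to the other side (at least 0.85) while the guard is open (value of joint lever above 0.85 rad and value of joint guard above 0.9 rad), for 0.2 s.
At the end, for the whole second after the job is handed in: The guard is down (within 0.08 rad, about 12 mm at the bar) and at rest, and the lever under it leans to the other side (joint at least 0.85 of 1.0) (value of joint guard below 0.08 rad and value of joint lever above 0.85 rad and velocity of joint guard between -0.05 and 0.05 rad/s); the robot touches nothing.
It fails at once if the guard slams: it swings down faster than 3 rad/s (velocity of joint guard below -3 rad/s).
It fails at once if a bystander (jar, cans, funnel) is moved by more than 30 mm (distance of any of jar, can_a, can_b, funnel from where it was at the start of the episode above 0.03 m).
It also fails if it takes over 64 s, if anything falls off the work surface, if the arm or the gripper's body presses on something with over 40 N, if the wrist force passes 120 N, or if a joint passes its speed limit or range.

## Working session

There is one attempt and no reset: what is moved stays moved. The work goes in short steps, Python scripts to look and compute and a shell command to move; the robot and the scene stay as the last step left them, time stands still between calls to the robot, and variables do not carry over. Pictures are saved under pics/ and viewed, at most 10 in all, crops included, and the job is handed in when it is done.

```bash
mkdir -p pics; python3 - <<'E'
from station import bot, eyes
import cv2, pickle
o=bot.get_obs(); print(o)
d={}
for n in("scene","top"):
    c=eyes.read_camera(n); d[n]=c
    cv2.imwrite(f"pics/{n}0.png",cv2.resize(c["image"][:,:,::-1],(800,600),interpolation=cv2.INTER_CUBIC))
    print(n,c["K"],c["R"],c["t"])
pickle.dump(d,open("c0.pkl","wb"))
E
```

```text
{'t': 0.0, 'q': array([-1.2651169 ,  0.4777995 ,  0.02237203,  1.55647644, -0.01148712,
        1.1093025 , -0.08307026]), 'joint_vel': array([ 1.62157013e-04,  8.52183590e-06,  4.43480200e-04, -3.91830099e-04,
       -3.47851284e-04, -1.66253145e-03,  8.35904472e-04]), 'joint_torque': array([-1.05643112e-04, -5.96445143e+01,  1.60784427e+00, -2.81204867e+01,
        1.24802714e-02,  9.29331552e-03,  1.13527483e-05]), 'eef_pos': array([0.27117621, 0.61741666, 0.20321626]), 'tool_rot': array([-1.09360652e-04,  2.05403084e-01,  9.78677021e-01, -9.22132553e-04]), 'contact_force': array([-0.4391609 , -0.10481328, -0.12232225]), 'torque': array([-0.00971141,  0.01333943, -0.0018793 ]), 'grasp_force': 0.0, 'gripper_width': 1.005661812511661}
scene [[490.54967211   0.         250.81702661]
 [  0.         490.54967211 186.362433  ]
 [  0.           0.           1.        ]] [[-5.42682288e-01  8.39938013e-01  2.63476690e-04]
 [ 6.21197179e-01  4.01565363e-01 -6.72948233e-01]
 [-5.65340604e-01 -3.65033415e-01 -7.39689534e-01]] [ 0.26924773 -0.3306503   1.45391649]
top [[435.42644324   0.         255.90515557]
 [  0.         435.42644324 183.62619091]
 [  0.           0.           1.        ]] [[-0.02287058 -0.99969131  0.00970644]
 [-0.99263424  0.0215516  -0.11921742]
 [ 0.11897143 -0.01236152 -0.99282072]] [0.05663648 0.58442143 1.21775733]
```

View pics/scene0.png

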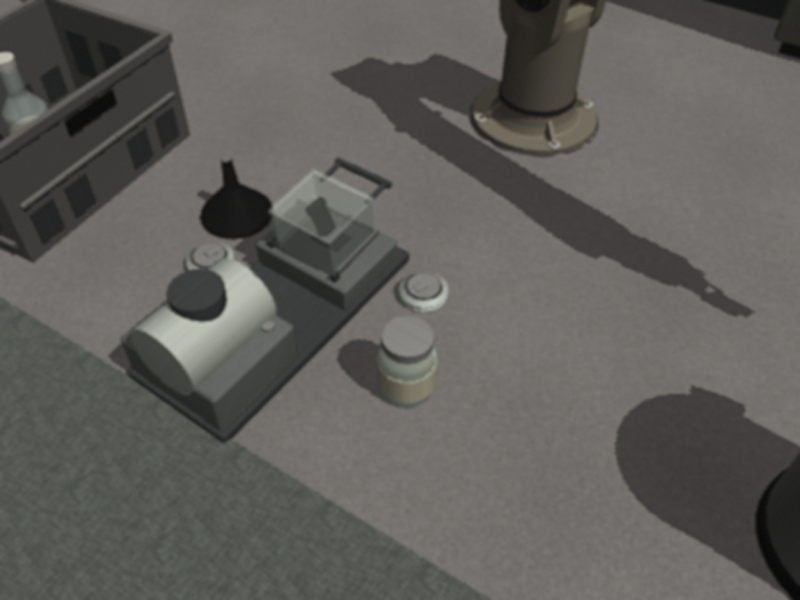

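View pics/top0.png

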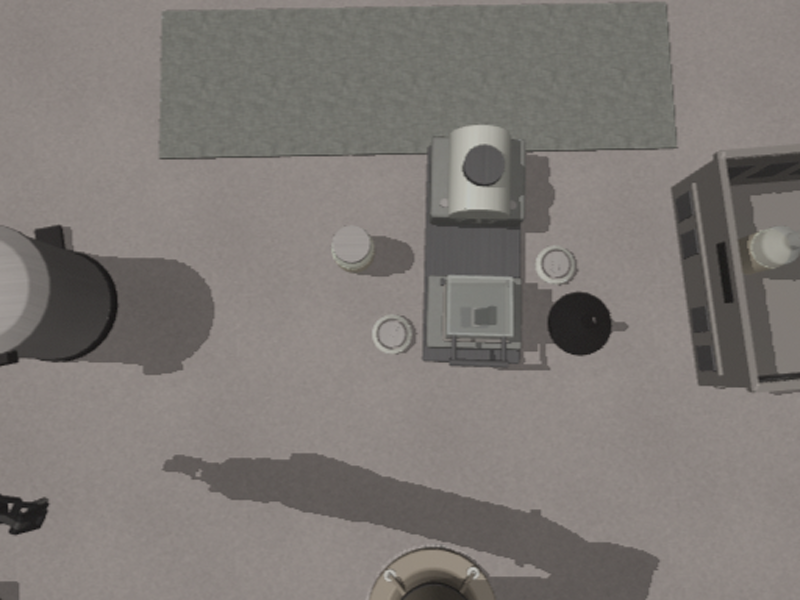

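Both views show the press roughly aligned with world x (top view: console around (473,320), bar at about (480,360)), with the funnel at (580,322), cans at (393,334) and (556,265), and the jar at (352,248). I'll zoom in on the console.

```bash
python3 - <<'E'
import pickle,cv2,numpy as np
d=pickle.load(open("c0.pkl","rb"))
a=d["top"]["image"][165:245,260:350,::-1]; b=d["scene"]["image"][95:200,155:270,::-1]
# top crop origin(260,165) x4.4 ; scene origin (155,95) x3.5
A=cv2.resize(a,None,fx=4.4,fy=4.4,interpolation=cv2.INTER_CUBIC);B=cv2.resize(b,None,fx=3.4,fy=3.4,interpolation=cv2.INTER_CUBIC)
H=max(A.shape[0],B.shape[0]);p=lambda m:cv2.copyMakeBorder(m,0,H-m.shape[0],0,0,cv2.BORDER_CONSTANT)
M=np.hstack([p(A),p(B)]);M=np.clip(M*1.6,0,255).astype('uint8');print(M.shape,A.shape);cv2.imwrite("pics/crop.png",M)
E
```

```text
(357, 787, 3) (352, 396, 3)
```

View pics/crop.png

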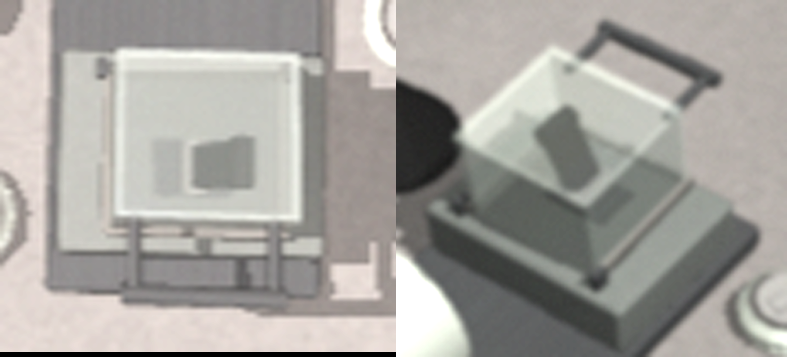

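The crop shows console top corners at (60,250), (63,53), (325,57), (323,253) in the top half, with bar ends (122,297)/(288,299). In the scene half the corners are (620,315), (733,205), (428,203) and the bar ends (603,25)/(718,78). The lever leans toward −y. I'll fit the pose.

```bash
cat > h.py <<'E'
import pickle,numpy as np
from scipy.spatial.transform import Rotation as Rn
def proj(c,X):
    X=np.atleast_2d(X); p=(c["R"]@X.T).T+c["t"]; q=(c["K"]@p.T).T; return q[:,:2]/q[:,2:]
def Pw(x,y,yaw,P):
    P=np.atleast_2d(P);c,s=np.cos(yaw),np.sin(yaw);return np.c_[x+c*P[:,0]-s*P[:,1],y+s*P[:,0]+c*P[:,1],P[:,2]]
def bar(g,y=0): # press frame
    c,s=np.cos(g),np.sin(g); return np.array([.06-.147*c+.06*s, y, .06+.147*s+.06*c])
E
python3 - <<'E'
from h import *
from scipy.optimize import least_squares
d=pickle.load(open("c0.pkl","rb"))
T=lambda u,v:(260+(u+.5)/4.4-.5,165+(v+.5)/4.4-.5); S=lambda u,v:(155+(u-396+.5)/3.4-.5,95+(v+.5)/3.4-.5)
tp=np.array([T(60,250),T(63,53),T(325,57),T(323,253),T(122,297),T(288,299)])
sp=np.array([S(620,315),S(733,205),S(428,203),S(603,25),S(718,78)])
def m(p):
    x,y,a,g=p
    t=[[-.055,.085,.06],[.075,.085,.06],[.075,-.085,.06],[-.055,-.085,.06],bar(g,.05),bar(g,-.05)]
    s=[[.075,.085,.06],[-.055,.085,.06],[.075,-.085,.06],bar(g,-.05),bar(g,.05)]
    return np.r_[proj(d["top"],Pw(x,y,a,t))-tp,proj(d["scene"],Pw(x,y,a,s))-sp]
r=least_squares(lambda p:m(p).ravel(),[.6,-.08,0,.05]);print(r.x);print(m(r.x).round(1))
x,y,a,g=r.x
print("bar",Pw(x,y,a,bar(g)),"hinge",Pw(x,y,a,[.06,0,.06]))
for gg in (0,.4,.8,1.2,1.5,1.57): print(gg,bar(gg)-bar(g),Pw(x,y,a,bar(gg)))
for l in(0,.1): 
    th=-.5+l; print(T(0,0),(proj(d["top"],Pw(x,y,a,[0,.06*np.sin(th),.065+.06*np.cos(th)]))-[260,165])*4.4)
E
```

```text
[ 0.52551397 -0.08883347 -0.05162841  0.07671837]
[[-0.3  0.1]
 [ 0.1 -1.3]
 [ 0.6 -0.4]
 [ 0.7  1.2]
 [-0.  -0.8]
 [ 0.4 -0.1]
 [ 0.3 -0.2]
 [ 1.6 -1.4]
 [-0.9  0.9]
 [ 0.1  0. ]
 [ 0.6  0.5]]
bar [[ 0.44365416 -0.08460342  0.13109006]] hinge [[ 0.58543402 -0.0919298   0.06      ]]
0 [-0.00503098  0.         -0.01109006] [[ 0.43862989 -0.0843438   0.12      ]]
0.4 [0.02993816 0.         0.0414181 ] [[ 0.47355243 -0.08614839  0.17250816]]
0.8 [0.0825945  0.         0.07616369] [[ 0.52613861 -0.08886575  0.20725375]]
1.2 [0.14462478 0.         0.08766115] [[ 0.58808624 -0.09206685  0.21875121]]
1.5 [0.19142035 0.         0.07978594] [[ 0.63481946 -0.09448176  0.210876  ]]
1.57 [0.20185195 0.         0.07595768] [[ 0.64523715 -0.09502009  0.20704773]]
(259.6136363636364, 164.61363636363637) [[250.62274738 160.40274187]]
(259.6136363636364, 164.61363636363637) [[242.37188054 159.80267031]]
```

```bash
cat >> h.py <<'E'
PX,PY,PA=.5255,-.0888,-.0516
def W(P): return Pw(PX,PY,PA,P)[0]
def Rgoal():  # tool down, tool y along press +x
    y=np.array([np.cos(PA),np.sin(PA),0]);z=np.array([0,0,-1.]);x=np.cross(y,z);return np.c_[x,y,z]
def units(o,X,R=None):
    q=np.array(o["tool_rot"]);R0=Rn.from_quat(q[[1,2,3,0]]).as_matrix();R=Rgoal() if R is None else R
    return np.r_[R0.T@(np.array(X)-o["eef_pos"])/.5,Rn.from_matrix(R0.T@R).as_rotvec()/np.pi].round(4)
E
python3 - <<'E'
from h import *; from station import bot
o=bot.get_obs();b=W(bar(.077));print(b,units(o,[b[0],b[1],.20]))
E
```

```text
[ 0.44366008 -0.08457331  0.13113004] [-8.803e-01 -1.147e+00  8.700e-03 -4.000e-04  4.000e-04  3.847e-01]
```

```bash
python3 -m crank '-.44 -.57 -.05 0 0 .385 .6;-.44 -.57 -.05 0 0 .385 .6;-.44 -.57 -.05 0 0 .385 .6;-.44 -.57 -.05 0 0 .385 .6;-.44 -.57 -.05 0 0 .385 .6;-.44 -.57 -.05 0 0 .385 .6;-.44 -.57 -.05 0 0 .385 .6;-.44 -.57 -.05 0 0 .385 .6;-.44 -.57 -.05 0 0 .385 .6;-.44 -.57 -.05 0 0 .385 .6;-.44 -.57 -.05 0 0 .385 .6' 40
python3 - <<'E'
from h import *; from station import bot
o=bot.get_obs();b=W(bar(.077));print(units(o,[b[0],b[1],.19]),o["gripper_width"],o["q"])
E
```

```text
t: 1.2
eef_pos: [0.3577, 0.2701, 0.229]
tool_rot: [-0.0, 0.724, 0.69, -0.0]
contact_force: [0.5, -0.0, -0.4]
gripper_width: 0.401
grasp_force: 0.0
[-0.7005  0.2052  0.0781 -0.      0.      0.0014] 0.40107608544429774 [-1.08857309  0.06130306  0.31927139  2.05858095 -0.02253863  1.02507083
 -0.80537201]
```

```bash
python3 -m crank '-.70 .205 .078 0 0 .0014 .6;-.70 .205 .078 0 0 .0014 .6;-.70 .205 .078 0 0 .0014 .6;-.70 .205 .078 0 0 .0014 .6;-.70 .205 .078 0 0 .0014 .6;-.70 .205 .078 0 0 .0014 .6;-.70 .205 .078 0 0 .0014 .6;-.70 .205 .078 0 0 .0014 .6;-.70 .205 .078 0 0 .0014 .6;-.70 .205 .078 0 0 .0014 .6;-.70 .205 .078 0 0 .0014 .6'
python3 - <<'E'
from h import *; from station import bot,eyes
import cv2
o=bot.get_obs();b=W(bar(.077));print(units(o,[b[0],b[1],.112]),o["gripper_width"],o["q"])
c=[eyes.read_camera(n) for n in("top","scene")]
print([(proj(k,[b,o["eef_pos"]])).round(0) for k in c])
A=cv2.resize(c[0]["image"][150:250,240:340,::-1],(390,390),interpolation=2);B=cv2.resize(c[1]["image"][70:170,160:260,::-1],(390,390),interpolation=2)
cv2.imwrite("pics/above.png",np.clip(np.hstack([A,B])*1.5,0,255).astype('uint8'))
E
```

```text
t: 2.3
eef_pos: [0.4424, -0.0843, 0.19]
tool_rot: [-0.0, 0.726, 0.688, -0.0]
contact_force: [-0.8, -0.4, 0.6]
gripper_width: 0.402
grasp_force: 0.0
[-5.000e-04  2.700e-03  1.561e-01 -2.000e-04 -1.000e-04 -4.000e-04] 0.4021463404386609 [-0.60566852  0.12694697  0.72453856  2.12029576 -0.10526127  0.92919341
  0.1251106 ]
[array([[306., 232.],
       [309., 232.]]), array([[232., 110.],
       [232.,  89.]])]
```

View pics/above.png

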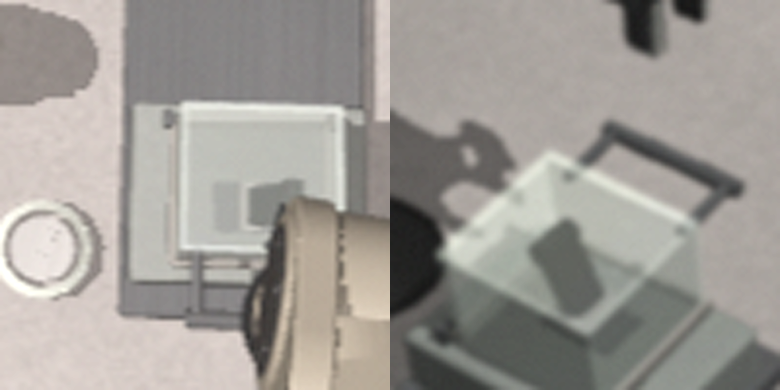

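The bar shows at (675,158), i.e. scene pixel (233,110), which matches the prediction. The fingers straddle it from above, so I'll descend and pinch.

```bash
python3 -m crank '0 .003 .08 0 0 0 .6;0 .003 .12 0 0 0 .6;0 .003 .156 0 0 0 .6;0 .003 .156 0 0 0 .6'; python3 -m crank '0 0 0 0 0 0 1;0 0 0 0 0 0 1;0 0 0 0 0 0 1;0 0 0 0 0 0 1;0 0 0 0 0 0 1;0 0 0 0 0 0 1' 40
python3 - <<'E'
from h import *; from station import bot
o=bot.get_obs()
# grasp offset TCP = bar - 19mm z ; print shifts for arc, relative to the fitted g0
for g in np.arange(.077,1.61,.1):
    print(round(g,3),((bar(g)-bar(.077))[[0,2]]*[1,-1]/.5).round(3))
print(o["eef_pos"]-W(bar(.077)))
E
```

```text
t: 2.8
eef_pos: [0.442, -0.0852, 0.1105]
tool_rot: [-0.001, 0.726, 0.687, -0.002]
contact_force: [-0.6, -0.4, 0.7]
gripper_width: 0.398
grasp_force: 0.0
t: 3.4
eef_pos: [0.4438, -0.0863, 0.1124]
tool_rot: [0.0, 0.727, 0.687, 0.0]
contact_force: [0.1, 0.9, -0.2]
gripper_width: -0.003
grasp_force: 0.0
0.077 [ 0. -0.]
0.177 [ 0.016 -0.028]
0.277 [ 0.034 -0.054]
0.377 [ 0.055 -0.078]
0.477 [ 0.078 -0.099]
0.577 [ 0.103 -0.119]
0.677 [ 0.13  -0.135]
0.777 [ 0.158 -0.149]
0.877 [ 0.188 -0.161]
0.977 [ 0.219 -0.169]
1.077 [ 0.25  -0.173]
1.177 [ 0.282 -0.175]
1.277 [ 0.314 -0.174]
1.377 [ 0.345 -0.169]
1.477 [ 0.376 -0.162]
1.577 [ 0.406 -0.151]
[ 0.0001778  -0.00172467 -0.01873961]
```

The gripper shut fully, so it missed the bar. I'll look.

```bash
python3 - <<'E'
from h import *; from station import bot,eyes
import cv2
o=bot.get_obs();b=W(bar(.077));
c=[eyes.read_camera(n) for n in("top","scene")]
print([(proj(k,[b,o["eef_pos"]])).round(1) for k in c])
A=cv2.resize(c[0]["image"][150:250,240:340,::-1],(390,390),interpolation=2);B=cv2.resize(c[1]["image"][70:170,160:260,::-1],(390,390),interpolation=2)
cv2.imwrite("pics/miss.png",np.clip(np.hstack([A,B])*1.5,0,255).astype('uint8'))
E
```

```text
[array([[306.4, 231.9],
       [306.1, 231.9]]), array([[232.5, 109.9],
       [232. , 116. ]])]
```

View pics/miss.png

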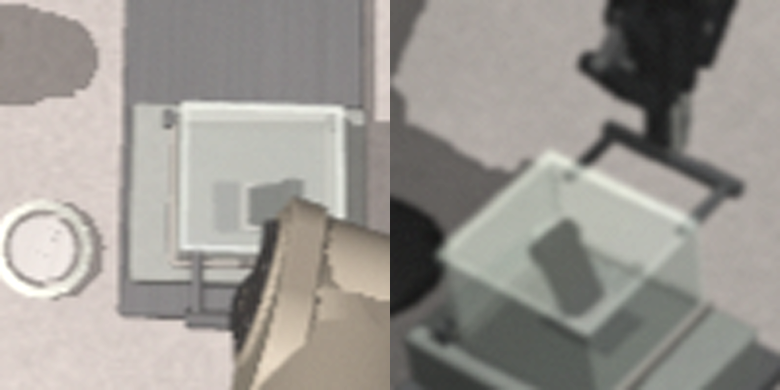

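The fingers end behind or above the bar at about (665,140), while the commanded TCP should project to (671,179). I'll lift with the fingers shut and compare the tip pixel with the reported TCP.

```bash
python3 -m crank '0 0 -.06 0 0 0 1;0 0 -.12 0 0 0 1;0 0 -.12 0 0 0 1'
python3 - <<'E'
from h import *; from station import bot,eyes
import cv2
d=pickle.load(open("c0.pkl","rb"))
print("start top proj",proj(d["top"],[[.2712,.6174,.2032]]))
o=bot.get_obs()
c=[eyes.read_camera(n) for n in("top","scene")]
print(o["eef_pos"],[(proj(k,[o["eef_pos"]])).round(1) for k in c])
A=cv2.resize(d["top"]["image"][285:365,0:80,::-1],(390,390),interpolation=2);B=cv2.resize(c[1]["image"][30:130,180:280,::-1],(390,390),interpolation=2)
cv2.imwrite("pics/tip.png",np.clip(np.hstack([A,B])*1.8,0,255).astype('uint8'))
E
```

```text
t: 3.8
eef_pos: [0.4462, -0.0868, 0.1752]
tool_rot: [0.002, 0.727, 0.687, 0.002]
contact_force: [1.2, 0.3, 0.7]
gripper_width: -0.001
grasp_force: 0.0
start top proj [[ 19.58133013 310.95081431]]
[ 0.44617041 -0.08678713  0.17516172] [array([[309.4, 230.7]]), array([[230.5,  94.7]])]
```

View pics/tip.png

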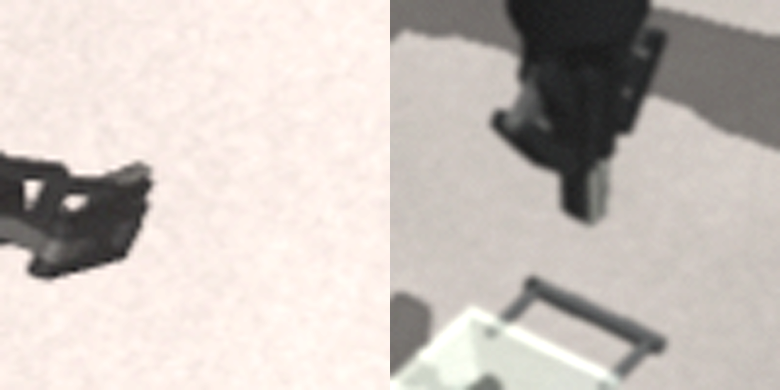

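The shut tip is at crop (586,218), i.e. scene pixel (230.3,85.9), against (230.5,94.7) expected. That is about 9 px high, so the reported TCP and the picture disagree. I'll move the tip to where both cameras see it and triangulate.

```bash
python3 -m crank '.8 0 -.1 0 0 0 1;.8 0 -.1 0 0 0 1;.8 0 -.1 0 0 0 1;.8 0 -.1 0 0 0 1;.8 0 -.1 0 0 0 1;.8 0 -.1 0 0 0 1;.8 0 -.1 0 0 0 1;.8 0 -.1 0 0 0 1;.8 0 -.1 0 0 0 1;.8 0 -.1 0 0 0 1;.8 0 -.1 0 0 0 1'
python3 - <<'E'
from h import *; from station import bot,eyes
import cv2
o=bot.get_obs()
c=[eyes.read_camera(n) for n in("top","scene")]; pickle.dump((o,c),open("c1.pkl","wb"))
pr=[(proj(k,[o["eef_pos"]]))[0] for k in c];print(o["eef_pos"],o["tool_rot"],pr)
im=[]
for k,p in zip(c,pr):
    u,v=(p-40).astype(int);u=max(u,0);v=max(v,0);print(u,v);im.append(cv2.resize(k["image"][v:v+80,u:u+80,::-1],(390,390),interpolation=2))
cv2.imwrite("pics/tip2.png",np.clip(np.hstack(im)*1.8,0,255).astype('uint8'))
E
```

```text
t: 5.0
eef_pos: [0.4662, 0.311, 0.221]
tool_rot: [0.0, 0.728, 0.686, -0.001]
contact_force: [0.3, -0.6, -0.3]
gripper_width: -0.0
grasp_force: 0.0
[0.46624214 0.31102207 0.22095112] [ 2.59476034e-04  7.27539314e-01  6.86064639e-01 -1.33843228e-03] [array([146.92254547, 225.91382974]), array([399.86987091, 151.55152711])]
106 185
359 111
```

View pics/tip2.png

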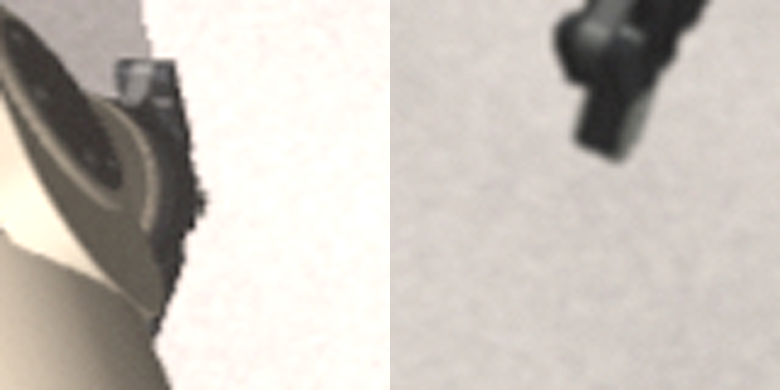

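Top: the finger end protrudes at (200,200), i.e. pixel (147,226), with its edge about 4 px right of centre. Scene: the tip is at (604,150), i.e. (402.9,141.8). Now to triangulate.

```bash
python3 - <<'E'
from h import *
from scipy.optimize import least_squares
o,c=pickle.load(open("c1.pkl","rb"));d=pickle.load(open("c0.pkl","rb"))
r=least_squares(lambda X:np.r_[proj(c[0],X)[0]-[143.5,226],proj(c[1],X)[0]-[402.9,141.8]],o["eef_pos"]);print(r.x-o["eef_pos"],r.fun)
for dz in(.02,.025,.03,.035):
    print(dz,proj(c[1],o["eef_pos"]+[0,0,dz]), proj(d["scene"],[[.44617,-.08679,.17516+dz]]))
E
```

```text
[-0.0002368   0.0007827   0.02472813] [ 0.58125142 -0.21700697  0.47600846  0.00415264]
0.02 [[402.32671395 143.63084363]] [[230.21864918  87.40797477]]
0.025 [[402.95361721 141.60975308]] [[230.14905042  85.54992251]]
0.03 [[403.58572388 139.57188709]] [[230.07897568  83.67916337]]
0.035 [[404.22309903 137.51703593]] [[230.00842008  81.79556656]]
```

The offset is purely vertical: the real fingertips sit about 24.5 mm above the reported TCP. I'll correct all z targets for it and return to the bar.

```bash
python3 -m crank '-.8 0 .1 0 0 0 .6;-.8 0 .1 0 0 0 .6;-.8 0 .1 0 0 0 .6;-.8 0 .1 0 0 0 .6;-.8 0 .1 0 0 0 .6;-.8 0 .1 0 0 0 .6;-.8 0 .1 0 0 0 .6;-.8 0 .1 0 0 0 .6;-.8 0 .1 0 0 0 .6;-.8 0 .1 0 0 0 .6'
python3 - <<'E'
from h import *; from station import bot
o=bot.get_obs();b=W(bar(.077));print(units(o,[b[0],b[1],.086]))
E
```

```text
t: 6.1
eef_pos: [0.4426, -0.0884, 0.1721]
tool_rot: [-0.0, 0.729, 0.685, 0.0]
contact_force: [-0.6, -0.1, 1.1]
gripper_width: 0.401
grasp_force: 0.0
[ 7.600e-03  1.700e-03  1.722e-01 -1.000e-04 -2.000e-04 -3.500e-03]
```

```bash
python3 -m crank '.007 .002 .07 0 0 -.003 .6;.007 .002 .12 0 0 -.003 .6;.007 .002 .172 0 0 -.003 .6;.007 .002 .172 0 0 -.003 .6'; python3 -m crank '0 0 0 0 0 0 1;0 0 0 0 0 0 1;0 0 0 0 0 0 1;0 0 0 0 0 0 1;0 0 0 0 0 0 1' 40
```

```text
t: 6.5
eef_pos: [0.4426, -0.0812, 0.0839]
tool_rot: [-0.002, 0.723, 0.691, -0.002]
contact_force: [-0.8, -0.2, 0.5]
gripper_width: 0.399
grasp_force: 0.0
t: 7.0
eef_pos: [0.4443, -0.0823, 0.0866]
tool_rot: [-0.001, 0.724, 0.69, 0.0]
contact_force: [-5.2, 1.4, 3.1]
gripper_width: 0.124
grasp_force: 39.4
```

The bar is gripped (opening about 11 mm). I'll swing up along the arc, checking force midway.

```bash
python3 -m crank '0 .016 -.028 0 0 0 1;0 .034 -.054 0 0 0 1;0 .055 -.078 0 0 0 1;0 .078 -.099 0 0 0 1;0 .103 -.119 0 0 0 1;0 .103 -.119 0 0 0 1'
```

```text
t: 7.6
eef_pos: [0.4952, -0.085, 0.1479]
tool_rot: [-0.002, 0.724, 0.69, -0.0]
contact_force: [-17.5, 3.4, 25.4]
gripper_width: 0.12
grasp_force: 41.1
```

```bash
python3 -m crank '0 -.004 -.006 0 0 0 1;0 -.004 -.006 0 0 0 1'
```

```text
t: 7.8
eef_pos: [0.4972, -0.0852, 0.1496]
tool_rot: [0.003, 0.724, 0.69, 0.002]
contact_force: [5.7, -1.0, -7.6]
gripper_width: 0.124
grasp_force: 40.7
```

```bash
python3 -m crank '0 .031 -.018 0 0 0 1;0 .060 -.031 0 0 0 1;0 .090 -.041 0 0 0 1;0 .121 -.048 0 0 0 1;0 .121 -.048 0 0 0 1'
```

```text
t: 8.3
eef_pos: [0.5576, -0.0884, 0.1744]
tool_rot: [0.002, 0.724, 0.69, 0.001]
contact_force: [-2.5, 1.8, 8.0]
gripper_width: 0.117
grasp_force: 42.5
```

```bash
python3 -m crank '0 .032 -.006 0 0 0 1;0 .064 -.008 0 0 0 1;0 .095 -.006 0 0 0 1;0 .095 -.006 0 0 0 1'; python3 -m crank '0 .032 .005 0 0 0 1;0 .062 .013 0 0 0 1;0 .077 .019 0 0 0 1;0 .077 .019 0 0 0 1'
python3 - <<'E'
from h import *; from station import bot
o=bot.get_obs();b=o["eef_pos"]+[0,0,.0435];h=W([.06,0,.06]);r=b-h;print(r,np.hypot(r[0],r[2]),np.arctan2(r[2],-r[0])-.3875)
E
```

```text
t: 8.7
eef_pos: [0.6044, -0.0909, 0.1766]
tool_rot: [0.002, 0.724, 0.69, 0.001]
contact_force: [0.4, 0.7, 5.6]
gripper_width: 0.123
grasp_force: 41.7
t: 9.1
eef_pos: [0.6419, -0.0928, 0.1667]
tool_rot: [0.001, 0.724, 0.69, 0.001]
contact_force: [1.9, -1.5, 4.0]
gripper_width: 0.12
grasp_force: 42.4
[ 0.05647946 -0.00087685  0.15018306] 0.16045211546115573 1.5430054075404727
```

```bash
python3 -m crank '0 0 0 0 0 0 .6;0 0 0 0 0 0 .6;0 0 0 0 0 0 .6;0 0 -.05 0 0 0 .6;0 0 -.12 0 0 0 .6;0 0 -.2 0 0 0 .6;0 0 -.2 0 0 0 .6'
python3 - <<'E'
from h import *; from station import bot
o=bot.get_obs();p=W([-.01,-.075,0]);print(o["gripper_width"],units(o,[p[0],p[1],.20]),units(o,[p[0],p[1],.0755]))
E
```

```text
t: 9.8
eef_pos: [0.6433, -0.0933, 0.272]
tool_rot: [0.003, 0.724, 0.69, 0.003]
contact_force: [-0.3, -0.9, -0.4]
gripper_width: 0.401
grasp_force: 0.0
0.401223663100226 [-1.522e-01 -2.576e-01  1.416e-01  2.900e-03 -1.000e-04  1.200e-03] [-1.523e-01 -2.599e-01  3.906e-01  2.900e-03 -1.000e-04  1.200e-03]
```

```bash
python3 -m crank '-.152 -.258 0 0 0 0 1;-.152 -.258 0 0 0 0 1;-.152 -.258 .05 0 0 0 1;-.152 -.258 .14 0 0 0 1;-.152 -.258 .14 0 0 0 1;-.152 -.258 .14 0 0 0 1'
python3 - <<'E'
from h import *; from station import bot,eyes
import cv2
o=bot.get_obs();p=W([-.01,-.075,0]);print(units(o,[p[0],p[1],.0755]))
c=eyes.read_camera("scene");cv2.imwrite("pics/push.png",np.clip(cv2.resize(c["image"][60:200,140:300,::-1],(640,560),interpolation=2)*1.6,0,255).astype('uint8'))
print(proj(c,[o["eef_pos"]+[0,0,.0245],W([0,-.025,.12])])-[140,60])
E
```

```text
t: 10.4
eef_pos: [0.5084, -0.1613, 0.1964]
tool_rot: [-0.001, 0.723, 0.69, -0.0]
contact_force: [0.2, 0.2, 0.3]
gripper_width: 0.0
grasp_force: 0.0
[-0.0034  0.0071  0.2417 -0.0004 -0.      0.0015]
[[45.1877589  20.92299478]
 [61.88357613 68.28653251]]
```

View pics/push.png

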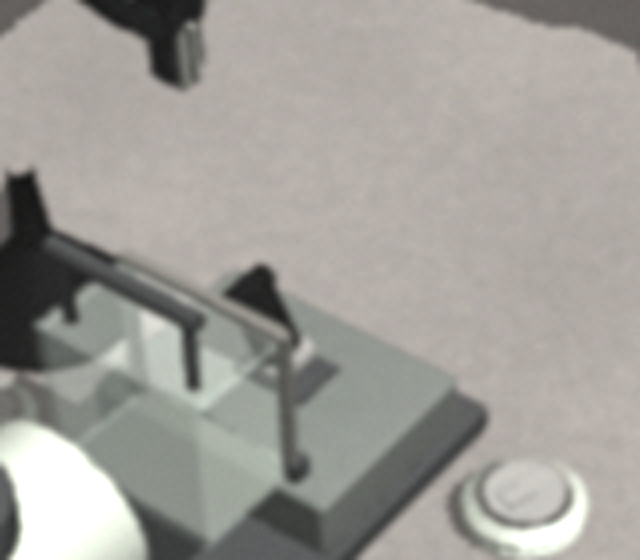

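The guard stands open, the tip at (180,85) matches the prediction, and the lever tip at (262,270) is free. I'll descend beside it and push toward +y.

```bash
python3 -m crank '-.003 .007 .08 0 0 0 1;-.003 .007 .16 0 0 0 1;-.003 .007 .242 0 0 0 1;-.003 .007 .242 0 0 0 1'; python3 -m crank '.03 0 0 0 0 0 1;.06 0 0 0 0 0 1;.09 0 0 0 0 0 1;.11 0 0 0 0 0 1;.13 0 0 0 0 0 1;.145 0 0 0 0 0 1;.145 0 0 0 0 0 1'
python3 -c "
from h import *; from station import bot
o=bot.get_obs();print((o['eef_pos']-W([0,0,0])), o['contact_force'])"
```

```text
t: 10.85
eef_pos: [0.5105, -0.162, 0.0723]
tool_rot: [-0.002, 0.723, 0.691, -0.002]
contact_force: [-0.9, 0.5, 0.4]
gripper_width: -0.003
grasp_force: 0.0
t: 11.55
eef_pos: [0.5157, -0.0899, 0.0756]
tool_rot: [-0.0, 0.723, 0.691, 0.0]
contact_force: [-0.3, -0.5, -0.0]
gripper_width: 0.002
grasp_force: 0.0
[-0.0098179  -0.00110333  0.0756454 ] [-0.32350354 -0.48233481 -0.01361775]
```

```bash
python3 -m crank '.008 0 0 0 0 0 1;.016 0 0 0 0 0 1;.016 0 0 0 0 0 1'; python3 -m crank '.006 0 0 0 0 0 1;.006 0 0 0 0 0 1'
```

```text
t: 11.85
eef_pos: [0.5151, -0.0835, 0.0751]
tool_rot: [-0.0, 0.724, 0.69, -0.0]
contact_force: [0.5, -0.9, 0.2]
gripper_width: -0.004
grasp_force: 0.6
t: 12.05
eef_pos: [0.5152, -0.0831, 0.0752]
tool_rot: [0.001, 0.724, 0.689, -0.001]
contact_force: [-0.0, -7.5, 0.0]
gripper_width: -0.005
grasp_force: 3.3
```

Force rose to 7.5 N at the stop, so the lever is over. I'll back off, rise, and check.

```bash
python3 -m crank '-.05 0 0 0 0 0 1;-.08 0 0 0 0 0 1;-.08 0 -.1 0 0 0 1;-.08 0 -.2 0 0 0 1;-.08 0 -.3 0 0 0 1;-.08 0 -.4 0 0 0 1;-.08 0 -.4 0 0 0 .6'
python3 - <<'E'
from h import *; from station import bot,eyes
import cv2
o=bot.get_obs();p=[.6425,-.0930];print(units(o,[*p,.272]),units(o,[*p,.1667]))
c=eyes.read_camera("scene");cv2.imwrite("pics/off.png",np.clip(cv2.resize(c["image"][60:200,140:300,::-1],(640,560),interpolation=2)*1.6,0,255).astype('uint8'))
E
```

```text
t: 12.75
eef_pos: [0.5172, -0.1212, 0.2816]
tool_rot: [0.003, 0.724, 0.69, 0.004]
contact_force: [-0.3, -0.4, 0.4]
gripper_width: 0.158
grasp_force: 0.0
[ 0.0683  0.2473  0.0219  0.0034 -0.0005  0.0011] [ 0.068   0.245   0.2325  0.0034 -0.0005  0.0011]
```

View pics/off.png

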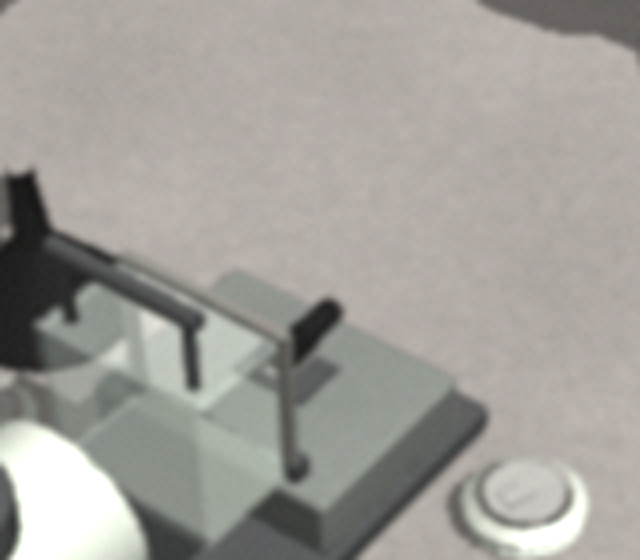

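The lever now leans to +y (tip at (330,310)) and the guard hasn't moved. I'll regrasp the bar where I left it.

```bash
python3 -m crank '.068 .247 .02 .003 0 .001 .6;.068 .247 .02 .003 0 .001 .6;.068 .247 .02 .003 0 .001 .6;.068 .247 .02 .003 0 .001 .6'
python3 -c "
from h import *; from station import bot
o=bot.get_obs();print(units(o,[.6425,-.0930,.1667]),o['gripper_width'])"
```

```text
t: 13.2
eef_pos: [0.6408, -0.0889, 0.2616]
tool_rot: [-0.005, 0.723, 0.691, -0.005]
contact_force: [0.6, -0.4, -0.8]
gripper_width: 0.4
grasp_force: 0.0
[-8.000e-03  6.300e-03  1.897e-01 -4.300e-03  1.000e-04  1.700e-03] 0.3997640263306634
```

```bash
python3 -m crank '0 -.001 .08 0 0 0 .6;0 -.002 .15 0 0 0 .6;0 -.002 .21 0 0 0 .6;0 -.002 .21 0 0 0 .6'; python3 -m crank '0 0 0 0 0 0 1;0 0 0 0 0 0 1;0 0 0 0 0 0 1;0 0 0 0 0 0 1;0 0 0 0 0 0 1' 40
```

```text
t: 13.6
eef_pos: [0.6322, -0.0912, 0.155]
tool_rot: [-0.007, 0.725, 0.689, -0.007]
contact_force: [0.2, 0.4, -0.3]
gripper_width: 0.404
grasp_force: 0.0
t: 14.1
eef_pos: [0.6375, -0.0925, 0.1615]
tool_rot: [-0.003, 0.725, 0.689, -0.002]
contact_force: [0.4, -0.8, 2.5]
gripper_width: 0.121
grasp_force: 39.4
```

```bash
python3 -m crank '0 -.030 -.009 0 0 0 1;0 -.062 -.014 0 0 0 1;0 -.062 -.014 0 0 0 1'; python3 -m crank '0 -.032 -.003 0 0 0 1;0 -.064 -.002 0 0 0 1;0 -.095 .002 0 0 0 1;0 -.095 .002 0 0 0 1'
```

```text
t: 14.4
eef_pos: [0.6066, -0.0908, 0.1697]
tool_rot: [-0.002, 0.725, 0.689, -0.001]
contact_force: [2.1, -1.5, 5.8]
gripper_width: 0.124
grasp_force: 39.4
t: 14.8
eef_pos: [0.5583, -0.0882, 0.1685]
tool_rot: [-0.003, 0.725, 0.689, -0.002]
contact_force: [-0.2, -0.8, 5.9]
gripper_width: 0.127
grasp_force: 40.7
```

```bash
python3 -m crank '0 -.031 .006 0 0 0 1;0 -.061 .016 0 0 0 1;0 -.061 .016 0 0 0 1'; python3 -m crank '0 -.029 .013 0 0 0 1;0 -.057 .029 0 0 0 1;0 -.057 .029 0 0 0 1'
```

```text
t: 15.1
eef_pos: [0.5264, -0.0865, 0.1595]
tool_rot: [-0.004, 0.725, 0.689, -0.003]
contact_force: [-1.9, -0.6, 4.3]
gripper_width: 0.123
grasp_force: 40.5
t: 15.4
eef_pos: [0.4983, -0.085, 0.1446]
tool_rot: [-0.004, 0.725, 0.689, -0.004]
contact_force: [-1.4, -0.9, -0.6]
gripper_width: 0.123
grasp_force: 40.1
```

```bash
python3 -m crank '0 -.026 .018 0 0 0 1;0 -.050 .039 0 0 0 1;0 -.071 .063 0 0 0 1;0 -.071 .063 0 0 0 1'; python3 -m crank '0 -.019 .025 0 0 0 1;0 -.019 .025 0 0 0 1'
```

```text
t: 15.8
eef_pos: [0.4643, -0.0833, 0.1135]
tool_rot: [-0.003, 0.725, 0.689, -0.003]
contact_force: [3.9, -0.7, -5.0]
gripper_width: 0.126
grasp_force: 40.5
t: 16.0
eef_pos: [0.4546, -0.0828, 0.1012]
tool_rot: [-0.003, 0.725, 0.689, -0.003]
contact_force: [3.5, -1.5, -4.5]
gripper_width: 0.125
grasp_force: 40.2
```

```bash
python3 -m crank '0 -.016 .027 0 0 0 1;0 -.026 .050 0 0 0 1;0 -.026 .050 0 0 0 1'; python3 -m crank '0 -.002 .006 0 0 0 1;0 -.003 .010 0 0 0 1;0 -.003 .010 0 0 0 1'
```

```text
t: 16.3
eef_pos: [0.4409, -0.0821, 0.076]
tool_rot: [-0.003, 0.725, 0.689, -0.004]
contact_force: [3.3, 0.3, -2.3]
gripper_width: 0.125
grasp_force: 40.8
t: 16.6
eef_pos: [0.4392, -0.0819, 0.0718]
tool_rot: [-0.004, 0.725, 0.689, -0.003]
contact_force: [-1.0, 0.4, 2.0]
gripper_width: 0.122
grasp_force: 41.2
```

Fz is just turning positive. I'll press on slightly until it clearly seats.

```bash
python3 -m crank '0 0 .004 0 0 0 1;0 0 .004 0 0 0 1'; python3 -m crank '0 0 .004 0 0 0 1;0 0 .004 0 0 0 1'
```

```text
t: 16.8
eef_pos: [0.4391, -0.0819, 0.0709]
tool_rot: [-0.004, 0.725, 0.689, -0.003]
contact_force: [-7.1, 1.0, 26.3]
gripper_width: 0.123
grasp_force: 43.8
t: 17.0
eef_pos: [0.439, -0.0818, 0.0704]
tool_rot: [-0.005, 0.725, 0.689, -0.002]
contact_force: [-15.5, 4.0, 54.0]
gripper_width: 0.126
grasp_force: 46.5
```

Hard stop reached, so the guard is seated. I'll ease off the force, release and retreat upward.

```bash
python3 -m crank '0 0 -.007 0 0 0 1;0 0 -.007 0 0 0 1'; python3 -m crank '0 0 0 0 0 0 .6;0 0 0 0 0 0 .6;0 0 0 0 0 0 .6;0 0 0 0 0 0 .6;0 0 -.05 0 0 0 .6;0 0 -.12 0 0 0 .6;0 0 -.2 0 0 0 .6;.1 0 -.3 0 0 0 .6;.2 0 -.3 0 0 0 .6;.3 0 -.3 0 0 0 .6;.4 0 -.3 0 0 0 .6;.4 0 -.3 0 0 0 .6;.4 0 -.3 0 0 0 .6'
python3 - <<'E'
from h import *; from station import bot,eyes
import cv2
c=[eyes.read_camera(n) for n in("top","scene")]
for g in(0,.08): print(g,(proj(c[0],[W(bar(g,.05)),W(bar(g,-.05))])-[240,150])*3.9,(proj(c[1],[W(bar(g,-.05)),W(bar(g,.05))])-[160,70])*3.9+[390,0])
A=cv2.resize(c[0]["image"][150:250,240:340,::-1],(390,390),interpolation=2);B=cv2.resize(c[1]["image"][70:170,160:260,::-1],(390,390),interpolation=2)
cv2.imwrite("pics/end.png",np.clip(np.hstack([A,B])*1.5,0,255).astype('uint8'))
E
```

```text
t: 17.2
eef_pos: [0.4392, -0.0819, 0.0716]
tool_rot: [-0.003, 0.725, 0.689, -0.003]
contact_force: [-1.0, -0.4, 1.0]
gripper_width: 0.122
grasp_force: 41.3
t: 18.5
eef_pos: [0.4504, 0.1203, 0.2208]
tool_rot: [-0.003, 0.723, 0.691, -0.004]
contact_force: [0.1, 0.4, -0.0]
gripper_width: 0.401
grasp_force: 0.0
0 [[183.07266915 324.96086164]
 [330.32994683 329.230115  ]] [[612.93164062 135.21885403]
 [745.83847207 197.53445742]]
0.08 [[184.61542991 316.97370135]
 [333.27097243 321.28786237]] [[606.54134793 124.42892734]
 [740.58201816 187.00141131]]
```

View pics/end.png

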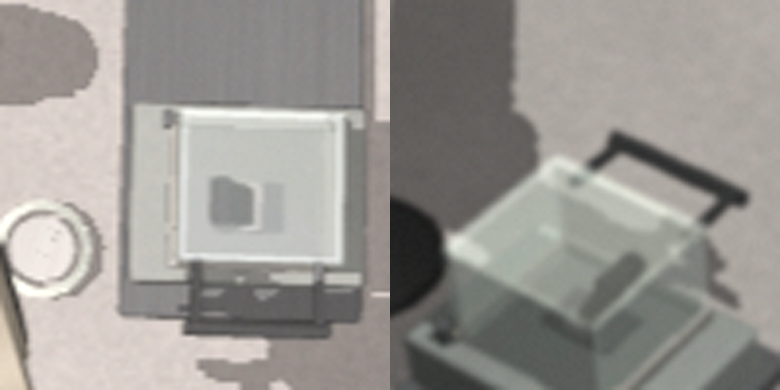

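The bar sits at the predicted guard-down position (ends at (615,135) and (745,198)), the lever under it leans the other way, and the gripper is clear. I'll hand in.

```bash
python3 -c "
from station import ticket
print(ticket.hand_in())"
```

```text
the job is handed in; nothing more can be done
None
```

I opened the guard, flipped the lever over to its off stop, lowered the guard gently until it seated and let go. I handed the job in at about 18.6 s; no verdict came back.

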